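# Test and reset the desk printer's stop button

## Robot

A 6-joint arm with a two-finger parallel gripper is mounted at the origin on the work surface. World frame = base frame: x ahead of the robot, y to its left, z up, the work surface at z = 0. Lengths are in m, angles in rad, forces in N, time in s.
With the tool pointing down it reaches from about 0.275 to 0.725 m from the base axis. Payload 15.9 kg.
Tool frame: the origin (TCP) lies midway between the tips of the shut fingers; the grasp point (between the pads) lies 19 mm behind it (r.grasp_offset is the distance from the TCP to the grasp point, in m); y points along the fingers, x is the direction in which the jaws open and shut, and the axes are right-handed (so a half turn about y gives the same grasp; the last joint's range is limited). The gripper opens to 85 mm and grips with 20 to 120 N. Pads are 22 mm wide; open, the fingers measure 114 mm over their backs; the gripper's body (76 mm by 85 mm) begins 54 mm behind the grasp point. The pads swing forward as they close: fully open they stand 13 mm farther back than shut.
Start: joints at [1.137, 0.213, -0.034, 1.323, 0, 1.571], TCP at [0.21, 0.454, 0.231] pointing down, gripper open.
Joint ranges: [-2.98, 2.98], [-0.74, 1.72], [-1.14, 1.35], [-2.1, 2.04], [-1.57, 1.44], [-3.14, 3.14]. Speed limits (rad/s): [1.89, 1.89, 2.39, 2.57, 3.14, 3.14].

## Interface

Orientations are given as [roll, pitch, yaw] about the fixed x, y, z axes, in that order (R = Rz(yaw) Ry(pitch) Rx(roll)).
In Python, from rig import telemetry, eyes, job_done, r gives the robot as it stands.
- The arm moves only by the tool carry_out, never from a script. Its argument "targets" is a list of rows, each a list of 6 numbers: the shift along the tool's x, y, z in mm, then the turn, a rotation vector about the tool's x, y, z in degrees. A call has 1 to 10 rows; each row shifts and turns the commanded pose from where the row before left it, along the tool's axes as they then stand; what a row does not reach is not made up. A row lasts 1/10 s, in which the tool goes at most 50 mm and 8.59 degrees, less where a joint would pass 70% of its speed; a pose out of reach is approached as far as the arm can. A call is refused whole if a number of a shift passes 50 or a number of a turn 8.59, either way. A call with a gripper value outside its range is refused whole. "gripper" is the finger opening in mm, from 0 to 85.4, set as the call begins (left out, the last holds). The fingers move at their own pace and stop on an object; the grip force is fixed at half the most. Time passes only in rows, so rows that do not move let the fingers close. It gives the time, the measured TCP pose, the force and the opening at its end, in the units of the state.
- telemetry.read_state(): the state, without advancing time (a new reading comes with each control period).
- eyes.camera(name): name is "side" or "top"; returns a dict with "color" (384x512x3 uint8, red, green, blue), "depth" (384x512 float32, m along the optical axis (not along the pixel's ray), 0 where there is no reading), "intrinsics" (3x3 intrinsics, pixels), "eye" and "rotation" of the camera in the world. Camera axes: x right, y down, z forward; pixel columns grow to the right and rows downward; lengths in m; the calibration is good to about 2 mm. A picture is of the moment at which its call begins.
- job_done(): hands the job in, once; it reports no verdict.
The state is a dict: "time": time; "qpos": joint angles; "qd": joint speeds; "effort": joint torques, N m; "position": TCP position; "tool_rot": TCP orientation; "contact_force": force on the tool from outside, world axes, zero at the start; "torque": the same for the moment, N m; "grip_width": finger opening in m.
Only numpy, scipy, OpenCV 4.12 (cv2) and the standard library are available. Lean on these libraries where they do the work, as an engineer would, in place of code of your own. Each camera call takes 0.05 s, during which the arm holds its last target. There are 200 camera calls.

## Task

Test the stop of the desktop 3D printer: press the red winged mushroom on the yellow box in until it latches and stays in by itself, then push its wings round clockwise (seen from above) with a fingertip until the latch lets go and the mushroom springs back out. Only once it is out, press the green start button on the grey box fully in and let it come back. Nothing needs to be gripped; leave the clock, pen pot, jar and phone standing where they are.

Things in the scene. Friction and masses are not known exactly. Their poses are not given: they have to be found in the camera images.
- stop_box: Yellow stop station fixed to the desk: box 84 x 84 mm, 50 mm high (a thin black rubber foot and four small screw heads). Origin at the centre of its underside, on the desk, z up. On its top, centred, a black collar 54 mm across and 8 mm high, out of which a black stem carries the red mushroom.
- stop_top (a point): Middle of the top of the red mushroom, on its axis, 94 mm above the desk when out, 86 mm latched. The head is round, 40 mm across, underside at 70 mm when out. Two opposite wings, white stripe on top, stick out level along the y axis of this frame, which turns with the head.
- stop_wing_left (a point): Centre of the +y wing, 33 mm from the axis, at half height (81 mm above the desk when out). A wing is 11 mm thick, 14 mm high (74 to 88 mm above the desk when out, 8 mm lower latched) and reaches to 42 mm from the axis. Beside it is free space down to the box top at 50 mm (collar top 58 mm, to 27 mm from the axis).
- stop_wing_right (a point): Centre of the wing on the -y side, 33 mm from the axis, at half its height.
- stop_press (a joint): How far the mushroom is pressed in, m: 0 out, 0.010 at the bottom stop. A spring pushes it out (about 5.5 N at the start, up to about 9 N on the way). Pressed straight down past about 0.009 it latches; let go, it then rests at about 0.008 and stays in until twisted.
- stop_twist (a joint): Angle of the mushroom, rad: 0 at rest, growing clockwise seen from above, stop at 1.0. A light spring turns it back to 0. Turned past about 0.5 while latched, the latch lets go and the mushroom springs out by itself (0.02 N m at first, 0.08 N m to free the latch: 1 to 3 N at a wing).
- start_box: Grey start station fixed to the desk: box 84 x 84 mm, 50 mm high. Origin at the centre of its underside, on the desk. On its top, centred, a round black collar 52 mm across, 12 mm high, with the green button in it.
- start_top (a point): Middle of the top of the green button, 36 mm across; 72 mm above the desk when out.
- start (a joint): How far the green button is pressed, m: 0 out, 0.007 fully in. It springs back; fully in takes 5 N. 0.005 counts as pressed.
- clock: White alarm clock, 68 mm wide, 30 mm deep, 74 mm high, loose; origin at the centre of its underside. Leave alone.
- pen_pot: Clear round pot 70 mm across, 90 mm high, with pens to 146 mm, loose; origin at the centre of its underside. Leave alone.
- jar: Small amber jar with a pink lid, 40 mm across, 60 mm high, loose; origin at the centre of its underside. Leave alone.
- phone: Phone leaning on a black stand: 150 mm wide (along its y), about 80 mm deep, 92 mm high, loose; origin under the phone's middle on the desk. Leave alone.

How it is judged:
On the way, in this order (a step that is already met when the one before it is completed fails the run):
1. the mushroom is latched: in by 6 mm or more with no finger touching its station (value of joint stop_press above 0.006 m and contact force between the fingers and stop_box below 0.3 N), for 0.2 s.
2. the mushroom is twisted clockwise by 0.3 rad or more while still in (value of joint stop_twist above 0.3 rad and value of joint stop_press above 0.005 m).
3. the latch has let go and the mushroom is out (within 1.5 mm) (value of joint stop_press below 0.0015 m), for 0.2 s.
4. the green button is pressed in by 5 mm or more with the mushroom out (value of joint start above 0.005 m and value of joint stop_press below 0.0015 m), for 0.05 s.
At the end, for the whole second after the job is handed in: The mushroom is out (within 1.5 mm) and turned back (within 0.15 rad), the green button is out (within 1.5 mm), and clock, pen pot, jar and phone stand upright (0.15 rad) within 20 mm of where they were (value of joint each of stop_press, start below 0.0015 m and value of joint stop_twist below 0.15 rad and distance of each of clock, pen_pot, jar, phone from where it was at the start of the episode below 0.02 m and angle between each of clock, pen_pot, jar, phone's own z axis and vertical below 0.15 rad); the robot touches nothing.
It fails at once if the green button is pressed (3 mm) while the mushroom is in (4 mm or more) (value of joint start above 0.003 m and value of joint stop_press above 0.004 m).
It fails at once if the alarm clock is lifted off the desk (by 12 mm), shoved over 20 mm or tipped (height (world z) of clock above 0.012 m or distance of clock from where it was at the start of the episode above 0.02 m or angle between clock's own z axis and vertical above 0.3 rad).
It fails at once if the pen pot is lifted off the desk (by 12 mm), shoved over 20 mm or tipped (height (world z) of pen_pot above 0.012 m or distance of pen_pot from where it was at the start of the episode above 0.02 m or angle between pen_pot's own z axis and vertical above 0.3 rad).
It fails at once if the small jar is lifted off the desk (by 12 mm), shoved over 20 mm or tipped (height (world z) of jar above 0.012 m or distance of jar from where it was at the start of the episode above 0.02 m or angle between jar's own z axis and vertical above 0.3 rad).
It fails at once if the phone is lifted off the desk (by 12 mm), shoved over 20 mm or tipped (height (world z) of phone above 0.012 m or distance of phone from where it was at the start of the episode above 0.02 m or angle between phone's own z axis and vertical above 0.3 rad).
It also fails if it takes over 45 s, if anything falls off the work surface, if the arm or the gripper's body presses on something with over 40 N, if the wrist force passes 120 N, or if a joint passes its speed limit or range.

## Working session

There is one attempt and no reset: what is moved stays moved. The work goes in short steps, Python scripts to look and compute and a tool call to move; the robot and the scene stay as the last step left them, time stands still between calls to the robot, and variables do not carry over. Pictures are saved under pics/ and viewed, about 8 in all and at most 12, crops included, and the job is handed in when it is done.

Besides the shell and the picture viewer there is one more tool, called after ">>>" as name([rows], argument=value, ...), one row to a line, values as JSON. carry_out: Moves the arm, as the interface text tells. Its arguments: {"type":"object","properties":{"targets":{"type":"array"},"gripper":{"type":"number"}},"required":["targets"]}

```bash
mkdir -p pics
cat > h.py <<'E'
import numpy as np,cv2
from rig import telemetry,eyes,job_done,r
def grab(n):
    c=eyes.camera(n); return c
def pts(c):
    K=np.array(c["intrinsics"]);d=c["depth"];v,u=np.indices(d.shape)
    p=np.stack([(u-K[0,2])/K[0,0]*d,(v-K[1,2])/K[1,1]*d,d],-1)
    return p@np.array(c["rotation"]).T+np.array(c["eye"])
def plane(c,u,v,z):
    K=np.array(c["intrinsics"]);ray=np.array(c["rotation"])@np.array([(u-K[0,2])/K[0,0],(v-K[1,2])/K[1,1],1])
    e=np.array(c["eye"]);return e+ray*(z-e[2])/ray[2]
E
python3 - <<'E'
from h import *
im=[]
for n in("top","side"):
    c=grab(n);np.save(f"{n}.npy",c,allow_pickle=True);im.append(c["color"][:,:,::-1])
    cv2.imwrite(f"pics/{n}0.png",c["color"][:,:,::-1]);print(n,c["eye"],np.round(c["rotation"],3).tolist())
    P=pts(c);hsv=cv2.cvtColor(c["color"],cv2.COLOR_RGB2HSV)
    for k,lo,hi in(("red",(0,150,80),(6,255,255)),("yel",(20,130,100),(35,255,255)),("grn",(45,100,50),(85,255,255))):
        m=cv2.inRange(hsv,lo,hi)
        N,L,S,C=cv2.connectedComponentsWithStats(m)
        for i in range(1,N):
            if S[i,4]>60:
                q=P[(L==i)&(c["depth"]>0)]
                print(n,k,S[i].tolist(),C[i].round(1),np.median(q,0).round(4),q.min(0).round(3),q.max(0).round(3))
print(telemetry.read_state())
E
```

```text
top [ 0.47582262 -0.07969646  1.13801403] [-3.015, -0.031, -1.56]Traceback (most recent call last):
  File "<stdin>", line 6, in <module>
  File "h.py", line 8, in pts
    return p@np.array(c["rotation"]).T+np.array(c["eye"])
           ~~~~~~~~~~~~~~~~~~~~~~~~~~~^~~~~~~~~~~~~~~~~~~
ValueError: operands could not be broadcast together with shapes (384,512) (3,)
```

View pics/top0.png

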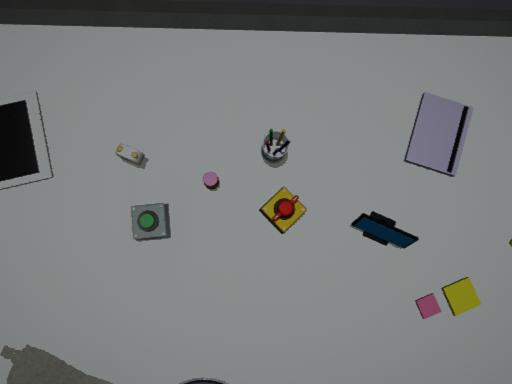

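The top view shows the stop box at about (284,210), with wings running lower-left to upper-right, and the green button at (148,221). The jar is at (211,180), the pot at (275,147), the clock at (130,153) and the phone at (385,230). The camera rotation is given as rpy, so I'll convert it.

```bash
sed -i 's/np.array(c\["rotation"\])/RR(c)/g; 2a from scipy.spatial.transform import Rotation as Rn\ndef RR(c): return Rn.from_euler("xyz",c["rotation"]).as_matrix()' h.py
cat > m.py <<'E'
from h import *
for n in("top","side"):
    c=grab(n)
    b=c["color"][:,:,::-1]
    cv2.imwrite(f"pics/{n}0.png",b);print(n,c["eye"],c["rotation"])
    if n=="top": cv2.imwrite("pics/topcrop.png",cv2.resize(b[120:260,100:340],None,fx=3,fy=3,interpolation=cv2.INTER_CUBIC))
    P=pts(c);hsv=cv2.cvtColor(c["color"],cv2.COLOR_RGB2HSV)
    for k,lo,hi in(("red",(0,150,60),(6,255,255)),("yel",(20,130,80),(35,255,255)),("grn",(45,100,50),(85,255,255)),("pink",(150,60,80),(178,255,255))):
        m=cv2.inRange(hsv,lo,hi)
        N,L,S,C=cv2.connectedComponentsWithStats(m)
        for i in range(1,N):
            if S[i,4]>60:
                q=P[(L==i)&(c["depth"]>0)]
                print(n,k,S[i].tolist(),C[i].round(1),np.median(q,0).round(4),q.min(0).round(3),q.max(0).round(3))
                if k=="red" and n=="top":
                    g=q[q[:,2]>.072]; pc=cv2.PCACompute(g[:,:2].astype(np.float32),mean=None)
                    print("red pca",pc[0],pc[1][0],np.degrees(np.arctan2(pc[1][0][1],pc[1][0][0])), "top c",q[q[:,2]>.09].mean(0),len(q[q[:,2]>.09]))
                    print("red ray centroid@.09",plane(c,*C[i],.088), "rect",cv2.minAreaRect(g[:,:2].astype(np.float32)))
                if k=="grn" and n=="top": print("green@.072",plane(c,*C[i],.072))
                if k=="yel" and n=="top":
                    g=q[(q[:,2]>.045)&(q[:,2]<.056)];print("yel rect",cv2.minAreaRect(g[:,:2].astype(np.float32)))
s=telemetry.read_state();print(s["position"],s["tool_rot"],s["contact_force"],s["time"],Rn.from_euler("xyz",s["tool_rot"]).as_matrix().round(3))
E
python3 m.py
```

```text
top [ 0.47582262 -0.07969646  1.13801403] [-3.01542461 -0.03091519 -1.55995378]
top red [273, 196, 25, 25, 244] [285.  207.7] [ 0.5651 -0.1929  0.0917] [ 0.536 -0.223  0.084] [ 0.595 -0.164  0.098]
red pca [[ 0.5655979  -0.19293976]] [ 0.70787317 -0.7063396 ] -44.937866 top c [ 0.56687443 -0.19429489  0.09295757] 171
red ray centroid@.09 [ 0.56586095 -0.19328098  0.088     ] rect ((0.5660524964332581, -0.1936294436454773), (0.03684665262699127, 0.07639139145612717), 67.70590209960938)
top yel [262, 187, 32, 32, 303] [276.  201.6] [ 0.5883 -0.1695  0.0502] [ 0.543 -0.218  0.044] [ 0.622 -0.139  0.058]
yel rect ((0.5830241441726685, -0.1768934428691864), (0.035638801753520966, 0.08152395486831665), 45.40812683105469)
top yel [275, 201, 31, 31, 295] [290.8 216.9] [ 0.5408 -0.2151  0.0502] [ 0.511 -0.249  0.045] [ 0.587 -0.173  0.06 ]
yel rect ((0.5495887994766235, -0.21074357628822327), (0.033588699996471405, 0.0821332186460495), 44.62448501586914)
top yel [444, 278, 37, 38, 839] [461.5 296.1] [ 0.35   -0.6587  0.0125] [ 0.303 -0.706  0.006] [ 0.396 -0.613  0.018]
yel rect ((0.0, 0.0), 
[... 463 characters left out ...]
+00  1.50790829e-03 -8.47394806e-01]
side red [255, 213, 42, 13, 256] [275.6 219.4] [ 0.5627 -0.1988  0.0926] [ 0.536 -0.226  0.086] [ 0.593 -0.165  0.099]
side yel [256, 236, 42, 14, 370] [276.1 243.2] [ 0.5413 -0.2188  0.051 ] [ 0.509 -0.252  0.047] [ 0.587 -0.174  0.055]
side grn [147, 163, 14, 9, 98] [153.5 167. ] [0.5314 0.1409 0.0744] [0.516 0.125 0.072] [0.547 0.16  0.078]
side pink [226, 172, 15, 10, 120] [232.9 176.2] [ 0.6405 -0.0088  0.0614] [ 0.621 -0.026 -0.   ] [0.705 0.069 0.064]
[0.20999996 0.4534626  0.2309264 ] [-1.57070899e+00  8.84729814e-04  1.13706162e+00] [ 0.29627984 -0.01695659 -0.3262432 ] 0.15 [[ 0.42  -0.    -0.907]
 [ 0.907 -0.001  0.42 ]
 [-0.001 -1.     0.   ]]
```

View pics/side0.png

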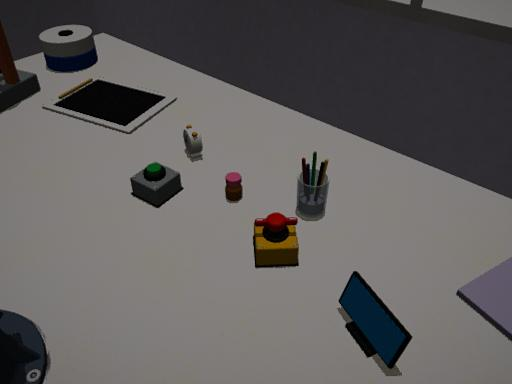

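View pics/topcrop.png

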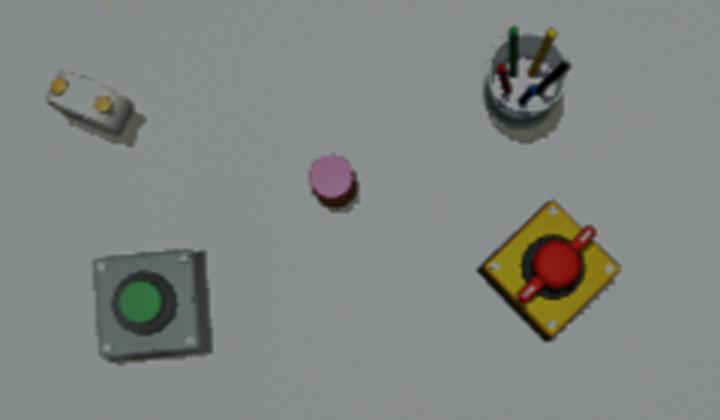

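The geometry agrees between views. The mushroom axis is at about (0.566, -0.1935), with its top at about 0.093. The wings lie along ±(0.707, -0.707), and the green button is at (0.532, 0.143). I'll shut the gripper, turn 20° about tool y so that tool z lies along the wing direction, and move across at height.

>>> carry_out([
  [0,0,0,0,6.7,0],
  [0,0,0,0,6.7,0],
  [0,0,0,0,6.6,0],
  [-6,0,-20,0,0,0],
  [-12,0,-40,0,0,0],
  [-12,0,-40,0,0,0],
  [-12,0,-40,0,0,0],
  [-12,0,-40,0,0,0],
  [-12,0,-40,0,0,0],
  [-12,0,-40,0,0,0],
], gripper=0)

```text
time: 1.15
position: [0.3398, 0.2134, 0.2313]
tool_rot: [-1.571, -0.0, 0.788]
contact_force: [1.5, 1.1, -0.1]
grip_width: 0.0
```

>>> carry_out([
  [-12,0,-40,0,0,0],
  [-12,0,-40,0,0,0],
  [-12,0,-40,0,0,0],
  [-12,0,-40,0,0,0],
  [-12,0,-40,0,0,0],
  [-12,0,-40,0,0,0],
  [-12,0,-40,0,0,0],
  [-12,0,-40,0,0,0],
  [-12,0,-40,0,0,0],
  [0,0,0,0,0,0],
])

```text
time: 2.15
position: [0.5197, -0.1191, 0.2302]
tool_rot: [-1.571, 0.001, 0.784]
contact_force: [-1.5, 0.6, 0.3]
grip_width: 0.0001
```

```bash
cat > t.py <<'E'
from h import *
import sys
s=telemetry.read_state();p=np.array(s["position"]);R=Rn.from_euler("xyz",s["tool_rot"])
print(s["time"],p.round(4),R.as_matrix().round(3).tolist(),np.round(s["contact_force"],2),s["grip_width"])
if len(sys.argv)>3: print("tool shift mm",(R.inv().apply(np.array(list(map(float,sys.argv[1:4])))-p)*1000).round(1))
E
python3 t.py 0.566 -0.1935 0.12
```

```text
2.15 [ 0.5197 -0.1191  0.2302] [[0.708, -0.001, -0.706], [0.706, -0.001, 0.708], [-0.001, -1.0, 0.0]] [-1.46  0.58  0.26] 7.761542913795416e-05
tool shift mm [-19.6 110.2 -85.4]
```

>>> carry_out([
  [-9,0,-40,0,0,0],
  [-10.6,0,-45.4,0,0,0],
  [0,40,0,0,0,0],
  [0,40,0,0,0,0],
  [0,30,0,0,0,0],
  [0,0,0,0,0,0],
  [0,0,0,0,0,0],
])

```text
time: 2.85
position: [0.5651, -0.1892, 0.1221]
tool_rot: [-1.57, 0.0, 0.788]
contact_force: [-0.3, -0.1, 1.3]
grip_width: 0.0
```

```bash
python3 t.py 0.566 -0.1935 0.12; python3 -c "
from h import *
b=grab('side')['color'][:,:,::-1];cv2.imwrite('pics/s1.png',cv2.resize(b[120:280,190:370],None,fx=3,fy=3))"
```

```text
2.85 [ 0.5651 -0.1892  0.1221] [[0.705, -0.0, -0.709], [0.709, 0.0, 0.705], [-0.0, -1.0, 0.0]] [-0.33 -0.11  1.31] 3.453091931313103e-05
tool shift mm [-2.4  2.1 -3.7]
```

View pics/s1.png

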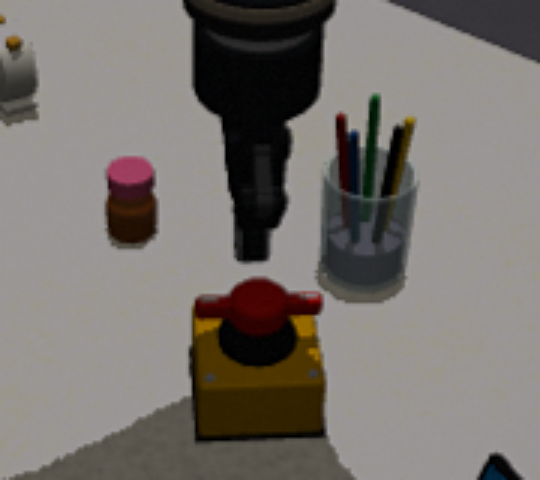

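The fingertip stands at crop pixel (253,258), just above the red dome at (259,305), and the pot and jar are clear. I'll centre and press.

>>> carry_out([
  [-2.4,0,-3.7,0,0,0],
  [0,12,0,0,0,0],
  [0,10,0,0,0,0],
  [0,4,0,0,0,0],
  [0,4,0,0,0,0],
  [0,4,0,0,0,0],
  [0,3,0,0,0,0],
  [0,2,0,0,0,0],
  [0,0,0,0,0,0],
])

```text
time: 3.8
position: [0.5666, -0.194, 0.0834]
tool_rot: [-1.572, -0.001, 0.788]
contact_force: [-4.8, 1.6, 14.8]
grip_width: -0.0003
```

```bash
python3 t.py 0.566 -0.1935 0.083
```

```text
3.8 [ 0.5666 -0.194   0.0834] [[0.705, 0.002, -0.709], [0.709, -0.001, 0.705], [0.001, -1.0, -0.001]] [-4.81  1.64 14.77] -0.000339363213574812
tool shift mm [-0.   0.4  0.8]
```

14.8 N means it is at the bottom stop. I'll lift, hold, and move to beside the near wing at height.

>>> carry_out([
  [0,-15,0,0,0,0],
  [0,-25,0,0,0,0],
  [-16,0,20,0,0,0],
  [-16,0,20,0,0,0],
  [0,0,0,0,0,0],
  [0,0,0,0,0,0],
])

```text
time: 4.4
position: [0.5152, -0.1884, 0.1225]
tool_rot: [-1.571, -0.0, 0.788]
contact_force: [-0.2, 0.4, -0.1]
grip_width: 0.0001
```

```bash
python3 t.py 0.515 -0.188 0.066
cat > red.py <<'E'
from h import *
import sys
for n in("top","side"):
    c=grab(n);P=pts(c);hsv=cv2.cvtColor(c["color"],cv2.COLOR_RGB2HSV)
    m=(cv2.inRange(hsv,(0,150,40),(6,255,255))>0)&(abs(P[...,0]-.566)<.05)&(abs(P[...,1]+.1935)<.05)
    q=P[m]
    h=np.hypot(q[:,0]-.566,q[:,1]+.1935)
    a=q[h<.012];w=q[(h>.026)]-[.566,-.1935,0]
    v,u=np.nonzero(m)
    print(n,len(q),"head rows",v.min(),v.max(),"cols",u.min(),u.max(),"z head",np.median(a[:,2]).round(4) if len(a) else None,"wing angle",[np.degrees(np.arctan2(k[:,1].mean(),k[:,0].mean())).round(1) for k in(w[w[:,0]>0],w[w[:,0]<0]) if len(k)],"wing z",np.median(w[:,2]) if len(w) else None)
    b=c["color"][:,:,::-1]
    if len(sys.argv)>1 and n=="side": cv2.imwrite(sys.argv[1],cv2.resize(b[120:280,190:370],None,fx=3,fy=3))
E
python3 red.py pics/s2.png
```

```text
4.4 [ 0.5152 -0.1884  0.1225] [[0.705, 0.0, -0.709], [0.709, -0.0, 0.705], [0.0, -1.0, -0.0]] [-0.22  0.4  -0.1 ] 6.315308871209935e-05
tool shift mm [ 0.2 56.5  0.4]Traceback (most recent call last):
  File "red.py", line 10, in <module>
    print(n,len(q),"head rows",v.min(),v.max(),"cols",u.min(),u.max(),"z head",np.median(a[:,2]).round(4) if len(a) else None,"wing angle",[np.degrees(np.arctan2(k[:,1].mean(),k[:,0].mean())).round(1) for k in(w[w[:,0]>0],w[w[:,0]<0]) if len(k)],"wing z",np.median(w[:,2]) if len(w) else None)
                               ~~~~~^^
    return umr_minimum(a, axis, None, out, keepdims, initial, where)
ValueError: zero-size array to reduction operation minimum which has no identity
```

The arm hides the mushroom from the top camera, so I'll use the side camera only.

```bash
sed -i 's/for n in("top","side")/for n in("side",)/' red.py; python3 red.py pics/s2.png
```

```text
side 387 head rows 216 233 cols 255 296 z head 0.0864 wing angle [np.float64(-53.1), np.float64(141.9)] wing z 0.0788020494921407
```

View pics/s2.png

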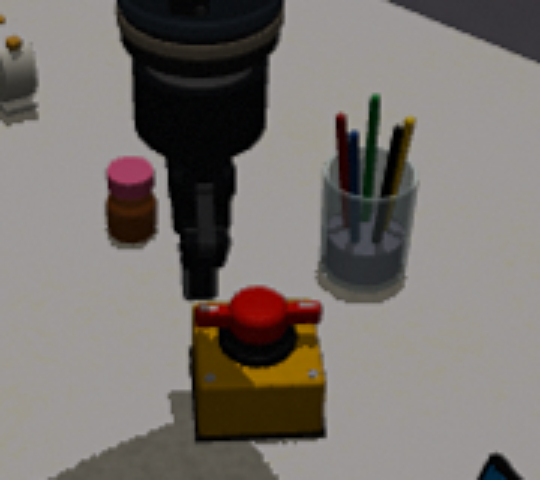

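It is latched: head z is 0.0864 and the dome at crop (258,318) sits lower. The finger is over the free side of the near wing. I'll lower it and start the push.

>>> carry_out([
  [0,25,0,0,0,0],
  [0,25,0,0,0,0],
  [0,6,0,0,0,0],
  [0,0,0,0,0,0],
  [6,0,0,0,0,0],
  [4,0,0,0,0,0],
  [4,0,0,0,0,0],
  [4,0,0,0,0,0],
  [0,0,0,0,0,0],
])

```text
time: 5.4
position: [0.5285, -0.1753, 0.0666]
tool_rot: [-1.571, -0.0, 0.788]
contact_force: [0.2, 0.6, 0.3]
grip_width: 0.0
```

```bash
python3 t.py 0.566 -0.1935 0.066; python3 red.py pics/s3.png
```

```text
5.4 [ 0.5285 -0.1753  0.0666] [[0.705, 0.001, -0.709], [0.709, -0.0, 0.705], [0.0, -1.0, -0.0]] [0.18 0.59 0.3 ] 1.952057089125142e-05
tool shift mm [ 13.6   0.6 -39.5]
side 355 head rows 216 233 cols 262 296 z head 0.0865 wing angle [np.float64(-61.0)] wing z 0.07934011386116274
```

View pics/s3.png

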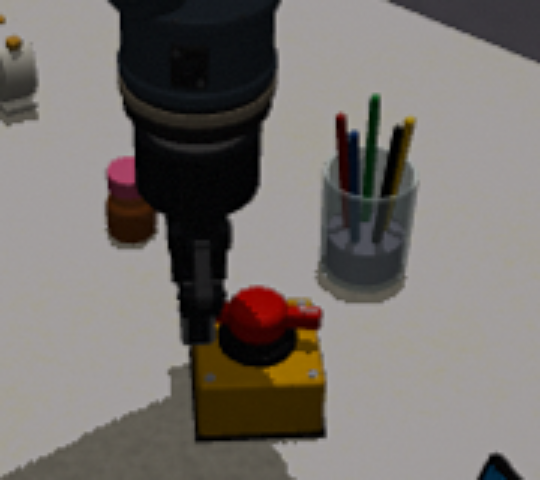

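The finger covers the near wing at crop (200,320), and the head has begun to turn by about 8°. I'll keep pushing.

>>> carry_out([
  [3,0,0,0,0,0],
  [3,0,0,0,0,0],
  [3,0,0,0,0,0],
  [3,0,0,0,0,0],
  [3,0,0,0,0,0],
  [3,0,0,0,0,0],
  [0,0,0,0,0,0],
])

```text
time: 6.15
position: [0.5408, -0.1626, 0.0663]
tool_rot: [-1.571, -0.0, 0.788]
contact_force: [-1.5, -0.3, 1.0]
grip_width: -0.0005
```

```bash
python3 t.py 0.566 -0.1935 0.066; python3 red.py pics/s4.png
```

```text
6.15 [ 0.5408 -0.1626  0.0663] [[0.705, -0.0, -0.709], [0.709, 0.0, 0.705], [0.0, -1.0, 0.0]] [-1.48 -0.3   0.98] -0.00045593848219483156
tool shift mm [ -4.2   0.2 -39.7]
side 352 head rows 213 231 cols 263 294 z head 0.0943 wing angle [np.float64(-84.1), np.float64(-90.8)] wing z 0.08604720569082414
```

It has let go: head z is 0.0943, and it is turned about 31° or more. I'll back off the way I came, then rise.

>>> carry_out([
  [-8,0,0,0,0,0],
  [-12,0,0,0,0,0],
  [-15,0,0,0,0,0],
  [0,0,0,0,0,0],
  [0,-25,0,0,0,0],
  [0,-45,0,0,0,0],
  [0,-20,0,0,0,0],
  [0,0,0,0,0,0],
  [0,0,0,0,0,0],
])

```text
time: 7.1
position: [0.5159, -0.188, 0.1563]
tool_rot: [-1.571, -0.0, 0.788]
contact_force: [-0.5, -0.5, -0.4]
grip_width: -0.0003
```

```bash
python3 t.py 0.532 0.143 0.16; python3 red.py pics/s5.png
```

```text
7.1 [ 0.5159 -0.188   0.1563] [[0.706, 0.001, -0.709], [0.709, -0.0, 0.706], [0.0, -1.0, -0.001]] [-0.54 -0.53 -0.36] -0.0003061107762740726
tool shift mm [245.9  -3.8 222.1]
side 383 head rows 213 230 cols 255 296 z head 0.0941 wing angle [np.float64(-52.9), np.float64(142.4)] wing z 0.08683764679456074
```

View pics/s5.png

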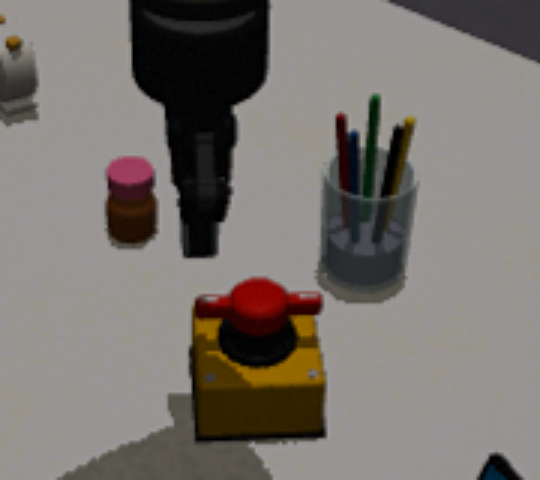

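The mushroom is out (dome at crop (258,300)) and its wings are back in line. On to the green button.

>>> carry_out([
  [16,0,14,0,0,0],
  [32,0,29,0,0,0],
  [32,0,29,0,0,0],
  [32,0,29,0,0,0],
  [32,0,29,0,0,0],
  [32,0,29,0,0,0],
  [32,0,29,0,0,0],
  [22,0,20,0,0,0],
  [16,0,14,0,0,0],
  [0,0,0,0,0,0],
])

```text
time: 8.15
position: [0.5313, 0.1454, 0.1548]
tool_rot: [-1.569, 0.001, 0.791]
contact_force: [0.4, -0.7, -0.1]
grip_width: 0.0002
```

```bash
python3 t.py 0.532 0.1425 0.095
```

```text
8.15 [0.5313 0.1454 0.1548] [[0.703, -0.002, -0.711], [0.711, -0.0, 0.703], [-0.001, -1.0, 0.001]] [ 0.42 -0.7  -0.09] 0.00023161208810699416
tool shift mm [-1.5 59.8 -2.6]
```

>>> carry_out([
  [-1.5,30,-2.6,0,0,0],
  [0,30,0,0,0,0],
  [0,15,0,0,0,0],
  [0,5,0,0,0,0],
  [0,4,0,0,0,0],
  [0,3,0,0,0,0],
  [0,3,0,0,0,0],
  [0,0,0,0,0,0],
  [0,0,0,0,0,0],
])

```text
time: 9.05
position: [0.5332, 0.1403, 0.0668]
tool_rot: [-1.572, -0.001, 0.788]
contact_force: [-0.7, -3.3, 4.9]
grip_width: 0.0001
```

About 5 mm in. A little further, hold, then rise.

>>> carry_out([
  [0,2,0,0,0,0],
  [0,1,0,0,0,0],
  [0,0,0,0,0,0],
  [0,0,0,0,0,0],
])

```text
time: 9.45
position: [0.5335, 0.1404, 0.0655]
tool_rot: [-1.572, -0.002, 0.788]
contact_force: [-10.8, -6.3, 33.8]
grip_width: 0.0002
```

33.8 N means it is on the end stop, fully in. Now I'll rise and back away.

>>> carry_out([
  [0,-8,0,0,0,0],
  [0,-30,0,0,0,0],
  [0,-45,0,0,0,0],
  [0,-30,0,0,0,0],
  [-30,0,30,0,0,0],
  [-30,0,30,0,0,0],
  [-30,0,30,0,0,0],
  [0,0,0,0,0,0],
  [0,0,0,0,0,0],
])

```text
time: 10.35
position: [0.4054, 0.1404, 0.1769]
tool_rot: [-1.571, -0.001, 0.789]
contact_force: [0.8, 0.2, -0.5]
grip_width: 0.0
```

```bash
python3 red.py; python3 m.py | grep -E "side|grn|pink|green|^\[|top c"; python3 t.py
```

```text
side 315 head rows 213 230 cols 255 296 z head 0.094 wing angle [np.float64(-53.0), np.float64(142.5)] wing z 0.08766474833325555
red pca [[ 0.5654702  -0.19274217]] [-0.70070374  0.71345234] 134.48347 top c [ 0.56737209 -0.19394697  0.09261767] 169
top grn [140, 214, 14, 14, 159] [146.6 220.2] [0.5324 0.1434 0.0733] [0.516 0.128 0.068] [0.548 0.16  0.079]
green@.072 [0.53213548 0.14376383 0.072     ]
top pink [203, 172, 15, 14, 162] [210.  178.5] [ 0.6399 -0.0075  0.0602] [ 0.623 -0.025  0.002] [0.656 0.015 0.065]
top pink [416, 294, 25, 25, 389] [428.2 305.9] [ 0.324  -0.5718  0.0085] [ 0.293 -0.603  0.001] [ 0.355 -0.54   0.015]
side [ 0.01284582 -0.62952245  0.7201416 ] [-2.22693110e+00  1.50790829e-03 -8.47394806e-01]
side red [255, 213, 42, 13, 261] [275.7 219.4] [ 0.5621 -0.1987  0.0925] [ 0.537 -0.226  0.085] [ 0.596 -0.166  0.097]
side yel [256, 236, 42, 14, 375] [276.1 243.2] [ 0.5419 -0.2192  0.0511] [ 0.509 -0.251  0.047] [ 0.585 -0.173  0.055]
side grn [147, 163, 14, 9, 98] [153.5 167. ] [0.5315 0.141  0.0744] [0.516 0.125 0.07 ] [0.548 0.158 0.077]
side pink [226, 172, 15, 10, 121] [232.9 176.3] [ 0.6392 -0.0089  0.0612] [ 0.622 -0.027  0.002] [0.703 0.067 0.064]
[0.40650457 0.14027175 0.17642439] [-1.57100341e+00 -5.62705758e-04  7.87768849e-01] [ 0.05961895 -0.02990218 -0.52527502] 10.5 [[ 0.705  0.001 -0.709]
10.5 [0.4065 0.1403 0.1764] [[0.705, 0.001, -0.709], [0.709, 0.0, 0.705], [0.001, -1.0, -0.0]] [ 0.06 -0.03 -0.53] 0.00041948587514417906
```

View pics/side0.png

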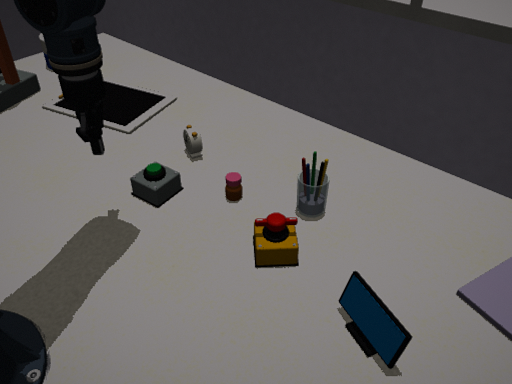

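The final picture matches the first. The mushroom at (276,219) and the green button at (153,167) are out, the clock, jar, pot and phone are unmoved, and the arm is clear.

```bash
python3 -c "
from rig import job_done; print(job_done())"
```

```text
the job is handed in; nothing more can be done
None
```

The stop test is done and handed in, at about 10.5 s of the 45 s allowed; the hand-in reports no verdict.

- **Latch:** I pressed the mushroom to its bottom stop (14.8 N). With the finger clear of it, it stayed in, with the head at 86 mm.
- **Twist and release:** I pushed the near wing clockwise with the closed fingertips until the latch let go, and the head rose to 94 mm. After I backed off, the wings returned to their starting line. The turn read about 31–38° on the side camera; that figure is rough because the finger partly hid the wing.
- **Start button:** Only then did I press the green button, to its end stop (33.8 N, more than the 5 N it needed). It came back out.

**Last checks:** the mushroom and green button measure out, at the same heights and positions as at the start, and the wings are in line again. The jar's measured position is unchanged. I compared the clock, pen pot and phone with the first pictures by eye only, and they look unmoved. The arm is clear, with about 0.5 N of force reading at the wrist. No check failed or disagreed.

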